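# Lay out the bike keys, stopper the vase and spray

### The arm

A 6-joint arm with a two-finger parallel gripper is mounted at the origin on the work surface. World frame = base frame: x ahead of the robot, y to its left, z up, the work surface at z = 0. Lengths are in mm, angles in rad, forces in N, time in s.
With the tool pointing down it reaches from about 300 to 775 mm from the base axis. Payload 14.6 kg.
Tool frame: the origin (TCP) lies midway between the tips of the shut fingers; the grasp point (between the pads) lies 19 mm behind it (manip.grasp_offset is the distance from the TCP to the grasp point, in mm); z points along the fingers, y is the line along which they close (so a half turn about z gives the same grasp; the last joint's range is limited). The gripper opens to 94 mm and grips with 3 to 60 N. Pads are 16 mm wide; open, the fingers measure 119 mm over their backs; the gripper's body (75 mm by 177 mm) begins 78 mm behind the grasp point.
Start: joints at [1.157, 0.3, 1.521, -0, 1.321, -0.067], TCP at [186.936, 517.247, 205.446] pointing down, gripper open.
Joint ranges: [-3.03, 3.03], [-0.79, 2.21], [0.23, 2.52], [-1.04, 4.18], [0, 3.07], [-2.55, 2.55]. Speed limits (rad/s): [2.22, 2.22, 2.57, 3.14, 3.14, 3.14].

### API

Orientations are given as [roll, pitch, yaw] about the fixed x, y, z axes, in that order (R = Rz(yaw) Ry(pitch) Rx(roll)).
In Python, from cell import manip, viewer gives the robot as it stands. The module is installed in compiled form; this text tells all that it offers.
- The arm moves only by the tool move_arm, never from a script. Its argument "moves" is a list of rows, each a list of 4 numbers: the shift along the tool's x, y, z in m, then the turn about the tool's z in rad. A call has 1 to 12 rows; each row is the pose to reach, as a shift and turn from the pose commanded when the call began, along the tool's axes at that moment; what a row does not reach only later rows make up. A row lasts 1/10 s, in which the tool goes at most 50 mm and 8.59 degrees, less where a joint would pass 70% of its speed; a pose out of reach is approached as far as the arm can. A call with a gripper value outside its range is refused whole. "jaw" is the finger opening in m, from 0 to 0.094, set as the call begins (left out, the last holds). The fingers move at their own pace and stop on an object; "squeeze" is the grip in N (left out, the last holds). Time passes only in rows, so rows that repeat a pose let the fingers close. It gives the time, the measured TCP pose, the force, the opening and the grip force at its end, in the units of the state.
- manip.read_state(): the state, without advancing time (a new reading comes with each control period).
- viewer.camera(name): name is "scene" or "top" or "wrist"; returns a dict with "frame" (400x640x3 uint8, blue, green, red), "z_map" (400x640 float32, mm along the optical axis (not along the pixel's ray), 0 where there is no reading), "fx", "fy", "cx", "cy" (pixels), "origin" and "orientation" of the camera in the world. Camera axes: x right, y down, z forward; pixel columns grow to the right and rows downward; lengths in mm; the calibration is good to about 2 mm. A picture is of the moment at which its call begins.
- manip.sign_off(): hands the job in; it is judged then, once.
The state is a dict: "clock": time; "joints": joint angles; "qd": joint speeds; "effort": joint torques, N m; "eef_pos": TCP position; "eef_rot": TCP orientation; "wrist_force": force on the tool from outside, world axes, zero at the start; "moment": the same for the moment, N m; "finger_gap": finger opening in mm; "finger_force": force on a finger pad.
Only numpy, scipy, OpenCV 4.12 (cv2) and the standard library are available. Lean on these libraries where they do the work, as an engineer would, in place of code of your own. Each camera call takes 0.05 s, during which the arm holds its last target. There are 200 camera calls.

### The job

Get the bicycle-lock keys ready for their lock-care spray: lay every one of the loose keys flat in the steel tray, side by side straight across it with all the blades pointing to the long side where the spray can stands, and close the glass vase with its tapered stopper, fully home, so that no spray gets in. Only then press the spray can's white nozzle cap right down and let it spring back up. Leave the keys lying so, let go of everything, and leave the coin holder and the other things on the shelf where they are.

Things in the scene. Friction and masses are not known exactly. Their poses are not given: they have to be found in the camera images.
- tray: fixed stainless-steel key tray, outside 128 (its x) x 308 (its y) x 13 mm high, walls 3 mm, inner floor 3 mm above the shelf, inside 122 x 302 mm. Origin: centre of its underside, on the shelf. The spray can always stands beyond its long +x side, so tray +x is the way the key blades must point
- spray_can: blue spray can with a white band, 52 mm diameter, fixed upright to the shelf by a 70 x 70 x 4 mm grey plate; origin: centre of the plate's underside, at shelf level. It stands 115 to 130 mm from the tray's centre along tray +x and up to 35 mm to either side along tray y; nozzle towards the tray. Top of its cap 180 mm above the shelf
- nozzle_cap (a joint): the can's white round sprung nozzle cap (32 mm diameter, 18 mm high, small red nozzle), m pressed down: 0 = up, 0.006 = fully down on its stop. Begins to move at 2.7 N, fully down at about 8 N, springs back when let go
- cap_top (a point): centre of the flat top of the nozzle cap; moves down with it
- vase: small green glass vase fixed to the shelf, 110 mm high, belly 76 mm diameter, straight neck 37 mm outside diameter, about 29 mm inside from 85 mm height up to the mouth; origin: centre of the underside
- vase_mouth (a point): centre of the vase's mouth, level with the rim, 110 mm above the shelf
- stopper: tapered cork stopper, standing upright on the shelf, narrow end down; 40 g; origin: centre of the underside of the narrow end, own z up. Taper 19 mm diameter at the bottom to 24 mm at 26 mm height; then a flange 38 mm diameter, 4 mm thick (26 to 30 mm), which rests on the vase's rim when seated; then a dark round knob 22 mm diameter from 30 to 56 mm height, for gripping
- stopper_seat (a point): centre of the underside of the stopper's flange, 26 mm above the stopper's origin; lies on vase_mouth when seated
- coin_button (a joint): red push button on top of the grey coin holder (fixed, 80 x 120 x 40 mm, beyond the keys), m pressed; not to be pressed
- clip_1: silver bicycle clip, open ring 72 mm across, 8 mm thick, lying loose near the robot; bystander; origin at its centre
- clip_2: second silver bicycle clip, the same; bystander
- padlock: brass padlock lying loose, 45 x 40 x 22 mm plus shackle; bystander; origin under its centre
- bike_lamp: black round bicycle lamp with red lens, 42 mm diameter, 37 mm high; bystander; origin under its centre
- token_box: black plastic parking-token box, 70 x 100 x 38 mm; bystander; origin under its centre
- key_red: bicycle-lock key with red plastic head, 80 mm long in all, 30 g, the same either face up; may be absent. Origin: middle of its length, mid-thickness (6 mm above what it lies on). Own x points to the blade's tip. Head 32 x 22 x 12 mm centred at x = -24 mm (grip it across its 22 mm width); steel blade 48 x 9 x 5 mm from x = -8 to +40 mm, at mid-thickness
- key_blue: bicycle-lock key with blue plastic head, 80 mm long in all, 30 g, the same either face up; may be absent. Origin: middle of its length, mid-thickness (6 mm above what it lies on). Own x points to the blade's tip. Head 32 x 22 x 12 mm centred at x = -24 mm (grip it across its 22 mm width); steel blade 48 x 9 x 5 mm from x = -8 to +40 mm, at mid-thickness
- key_green: bicycle-lock key with green plastic head, 80 mm long in all, 30 g, the same either face up; may be absent. Origin: middle of its length, mid-thickness (6 mm above what it lies on). Own x points to the blade's tip. Head 32 x 22 x 12 mm centred at x = -24 mm (grip it across its 22 mm width); steel blade 48 x 9 x 5 mm from x = -8 to +40 mm, at mid-thickness
- key_yellow: bicycle-lock key with yellow plastic head, 80 mm long in all, 30 g, the same either face up; may be absent. Origin: middle of its length, mid-thickness (6 mm above what it lies on). Own x points to the blade's tip. Head 32 x 22 x 12 mm centred at x = -24 mm (grip it across its 22 mm width); steel blade 48 x 9 x 5 mm from x = -8 to +40 mm, at mid-thickness
- key_black: bicycle-lock key with black plastic head, 80 mm long in all, 30 g, the same either face up; may be absent. Origin: middle of its length, mid-thickness (6 mm above what it lies on). Own x points to the blade's tip. Head 32 x 22 x 12 mm centred at x = -24 mm (grip it across its 22 mm width); steel blade 48 x 9 x 5 mm from x = -8 to +40 mm, at mid-thickness
- key_orange: bicycle-lock key with orange plastic head, 80 mm long in all, 30 g, the same either face up; may be absent. Origin: middle of its length, mid-thickness (6 mm above what it lies on). Own x points to the blade's tip. Head 32 x 22 x 12 mm centred at x = -24 mm (grip it across its 22 mm width); steel blade 48 x 9 x 5 mm from x = -8 to +40 mm, at mid-thickness

How it is judged:
By the outcome, as a careful person would: the job done as asked, in the order asked, and still so for the second after the job is handed in, with the robot touching nothing.
Of key_red, key_blue, key_green, key_yellow, key_black, key_orange only 4 to 6 are there at a start; the rules pass over those that are not, and their reading is None.
At some moment in a run one of key_red, key_blue, key_green, key_yellow, key_black, key_orange may be knocked a few centimetres aside while the robot is not near it.
It also fails if it takes over 208 s, if anything falls off the work surface, if the arm or the gripper's body presses on something with over 40 N, if the wrist force passes 120 N, or if a joint passes its speed limit or range.

## Working session

There is one attempt and no reset: what is moved stays moved. The work goes in short steps, Python scripts to look and compute and a tool call to move; the robot and the scene stay as the last step left them, time stands still between calls to the robot, and variables do not carry over. Pictures are saved under pics/ and viewed, at most 14 in all, crops included, and the job is handed in when it is done.

Besides the shell and the picture viewer there is one more tool, called after "Call:" as name([rows], argument=value, ...), one row to a line, values as JSON. move_arm: Moves the arm, as the interface text tells. Its arguments: {"type":"object","properties":{"moves":{"type":"array"},"jaw":{"type":"number"},"squeeze":{"type":"number"}},"required":["moves"]}

```bash
mkdir -p pics; cat > h.py <<'E'
import numpy as np,cv2
from scipy.spatial.transform import Rotation as R
from cell import manip,viewer
def cam(n):
    c=viewer.camera(n); o=np.array(c["orientation"],float)
    M=o if o.shape==(3,3) else (R.from_euler('xyz',o).as_matrix() if o.size==3 else R.from_quat(o).as_matrix())
    z=c["z_map"]; v,u=np.mgrid[0:z.shape[0],0:z.shape[1]]
    P=np.stack([(u-c["cx"])/c["fx"]*z,(v-c["cy"])/c["fy"]*z,z],-1)@M.T+np.array(c["origin"])
    P[z==0]=np.nan
    return c,P
E
python3 - <<'E'
from h import *
for n in("top","scene"):
    c,P=cam(n); cv2.imwrite(f"pics/{n}0.png",c["frame"]); print(n,c["fx"],c["cx"],c["cy"],c["origin"],c["orientation"])
    np.save(n+"0.npy",P)
    print(P[50,50],P[350,600],P[200,320])
print(manip.read_state())
E
```

```text
top 454.24625786672317 319.9643218189875 198.3042109867155 [ 480.52450262   -6.71579311 1289.55558608] [-3.05927717  0.03243564 -1.56731373]
[1084.67957503  927.43486141 -126.10725621] [ 1.73245579e+02 -7.28437518e+02 -4.60708232e-01] [580.75466914  34.87111652  15.5377981 ]
scene 446.2897748039465 316.89603783462957 200.2579224600538 [ 986.8272535  -596.9210285  1067.95476153] [-2.46319478  0.00325227  0.60314789]
[-1995.37427815   574.91448489  -620.23688788] [1557.10607058  608.91548792 -743.86599007] [503.88059864 114.93662012   1.9664842 ]
{'clock': 0.1, 'joints': array([ 1.15742861e+00,  3.00389836e-01,  1.52149095e+00, -1.74025003e-05,
        1.32074316e+00, -6.66066740e-02]), 'qd': array([-0.00112812, -0.0018558 , -0.00285055,  0.00100721, -0.00074669,
        0.00099594]), 'effort': array([ 1.30228822e-03, -5.32640755e+01, -3.53281546e+01,  7.08701299e-02,
        2.34567525e-02, -9.91725665e-05]), 'eef_pos': array([186.83492459, 517.04280913, 204.96904464]), 'eef_rot': array([-3.14056252e+00, -5.18209499e-05,  2.79483589e+00]), 'wrist_force': array([-0.6107173 ,  1.0228501 , -0.66880433]), 'moment': array([-0.00247419,  0.035481  ,  0.00892046]), 'finger_force': 0.0, 'finger_gap': 94.03467207518503}
```

View pics/top0.png

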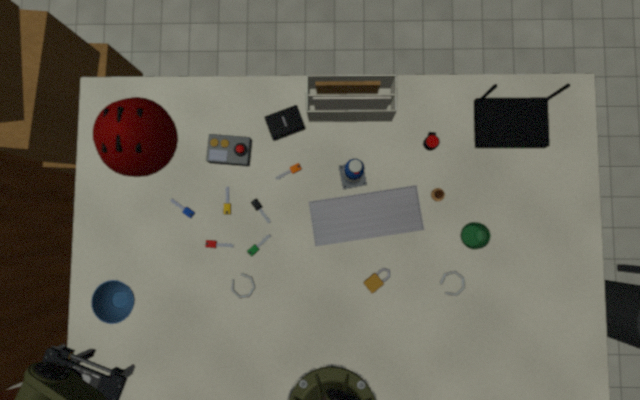

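View pics/scene0.png

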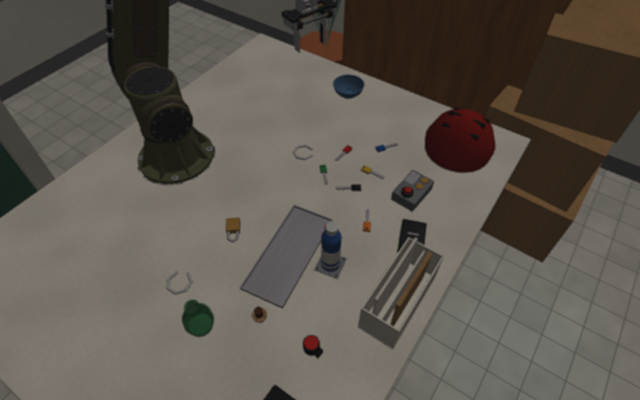

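Top view: six keys (red 211,244; blue 188,212; yellow 227,208; black 257,204; green 253,251; orange 295,168), tray (366,215), can (353,170), stopper (438,194), vase (475,236). The scene view shows the same layout.

```bash
cat >> h.py <<'E'
def keys(c,P,win=None):
    f=c["frame"]; g=cv2.GaussianBlur(f,(0,0),0.7).astype(int)
    bg=cv2.medianBlur(f,41).astype(int)
    return np.abs(f.astype(int)-bg).sum(-1)
E
python3 - <<'E'
from h import *
c,P=cam("top"); f=c["frame"]
d=keys(c,P)
px=dict(red=(211,244),blue=(188,212),yellow=(227,208),black=(257,204),green=(253,251),orange=(295,168))
allp={}
m=(d>25).astype(np.uint8); n,L,S,C=cv2.connectedComponentsWithStats(m)
for k,(u,v) in px.items():
    w=L[v-3:v+4,u-3:u+4]; l=np.bincount(w[w>0]).argmax()
    q=P[L==l]; h=P[L==l][:,2]; q2=q[:,:2]; mu=q2.mean(0); ax=np.linalg.svd(q2-mu)[2][0]
    t=(q2-mu)@ax; pp=(q2-mu)@np.array([-ax[1],ax[0]])
    s=np.sign(np.std(pp[t<np.median(t)])-np.std(pp[t>=np.median(t)])) # head side wide
    if s<0: ax=-ax; t=-t
    ctr=mu+ax*(t.max()+t.min())/2
    print(k,S[l][4],ctr.round(),"yaw",np.arctan2(ax[1],ax[0]).round(2),"len",np.ptp(t).round(),np.percentile(h,[10,90]).round(), P[v,u].round())
Z=P[...,2]
for nm,(u,v,r) in dict(tray=(366,215,0),can=(353,168,14),stop=(438,194,9),vase=(475,236,18)).items():
    if r:
        w=P[v-r:v+r+1,u-r:u+r+1].reshape(-1,3); hi=w[:,2]
        for t in ((165,) if nm=="can" else (45,20) if nm=="stop" else (95,60)): 
            s=w[hi>t]; print(nm,t,len(s),((s.min(0)+s.max(0))/2).round(1),s[:,2].max().round(1),np.median(s[:,2]).round(1),np.ptp(s[:,:2],0).round())
l=L[215,366]
hsv=f.astype(int)
mm=np.zeros((400,640),np.uint8); 
ys=f[205:225,340:390].reshape(-1,3); print("traycol",np.median(ys,0),"table",f[260,420])
np.save("top1.npy",P); cv2.imwrite("top1.png",f)
E
```

```text
red 186 [456. 324.] yaw -1.65 len 85.0 [ 0. 14.] [456. 344.   7.]Traceback (most recent call last):
  File "<stdin>", line 9, in <module>
    u, s, vh = gufunc(a, signature=signature)
               ~~~~~~^^^^^^^^^^^^^^^^^^^^^^^^
    raise LinAlgError("SVD did not converge")
numpy.linalg.LinAlgError: SVD did not converge
```

```bash
cat > h.py <<'E'
import numpy as np,cv2
from scipy.spatial.transform import Rotation as R
from cell import manip,viewer
def cam(n):
    c=viewer.camera(n); o=np.array(c["orientation"],float); c["M"]=R.from_euler('xyz',o).as_matrix()
    return c
def rays(c,uv,z):
    "pixels (N,2) -> world xy on the plane at height z"
    uv=np.atleast_2d(np.asarray(uv,float)); d=np.c_[(uv-[c["cx"],c["cy"]])/[c["fx"],c["fy"]],np.ones(len(uv))]@c["M"].T
    o=np.array(c["origin"]); return (o+d*((z-o[2])/d[:,2:]))[:,:2]
def cloud(c):
    z=c["z_map"]; v,u=np.mgrid[0:400,0:640]
    P=np.stack([(u-c["cx"])/c["fx"]*z,(v-c["cy"])/c["fy"]*z,z],-1)@c["M"].T+np.array(c["origin"]); P[z==0]=np.nan
    return P
def pca(q):
    mu=q.mean(0); ax=np.linalg.eigh(np.cov((q-mu).T))[1][:,1]; nr=np.array([-ax[1],ax[0]])
    t=(q-mu)@ax; p=(q-mu)@nr; mid=(t.max()+t.min())/2
    if p[t<mid].std()<p[t>=mid].std(): ax=-ax; t=-t; mid=-mid
    return mu+ax*mid,np.arctan2(ax[1],ax[0]),np.ptp(t)
def fg(f,th=25):
    f=f.astype(int); return (np.abs(f-cv2.medianBlur(f.astype(np.uint8),41).astype(int)).sum(-1)>th).astype(np.uint8)
def topkeys(c,px):
    n,L,S,C=cv2.connectedComponentsWithStats(fg(c["frame"])); out={}
    for k,(u,v) in px.items():
        w=L[v-4:v+5,u-4:u+5]; w=w[w>0]
        if not len(w): out[k]=None; continue
        y,x=np.nonzero(L==np.bincount(w).argmax()); out[k]=pca(rays(c,np.c_[x,y],6))
    return out
PX=dict(red=(211,244),blue=(188,212),yellow=(227,208),black=(257,204),green=(253,251),orange=(295,168))
def tool():
    s=manip.read_state(); return np.array(s["eef_pos"]),R.from_euler('xyz',s["eef_rot"]).as_matrix(),s
def go(p,yaw):
    "shift in tool axes (mm) and turn (rad) to the downward pose; both half turns, with the j6 each gives"
    x,M,s=tool(); sh=M.T@(np.array(p)-x); y0=s["eef_rot"][2]; j1=np.arctan2(p[1],p[0])
    print("shift mm",sh.round(1),"tilt",s["eef_rot"][:2])
    for k in (0,np.pi):
        t=(y0-(yaw+k)+np.pi)%(2*np.pi)-np.pi
        j6=(s["joints"][5]-s["joints"][0])+j1+t
        print("  turn",t.round(3),"-> j6",j6.round(2),"OK" if abs(j6)<2.4 else "xx", "flip" if k else "")
E
python3 - <<'E'
from h import *
c=cam("top"); f=c["frame"]
for k,r in topkeys(c,PX).items(): print(k,r[0].round(1),round(r[1],3),r[2].round(1))
P=cloud(c)
for nm,(u,v,r),ts in (("can",(353,168,16),(165,)),("stop",(438,194,9),(45,20)),("vase",(475,236,20),(100,50))):
    w=P[v-r:v+r+1,u-r:u+r+1].reshape(-1,3); w=w[~np.isnan(w[:,2])]
    for t in ts:
        s=w[w[:,2]>t]; print(nm,t,len(s),((s.min(0)+s.max(0))/2).round(1),np.median(s[:,2]).round(1),np.ptp(s[:,:2],0).round())
print("col",np.median(f[205:225,340:390].reshape(-1,3),0),f[260,420])
b=f.astype(int); tab=b[260,420]; 
m=(np.abs(f.astype(int)-np.median(f[205:225,340:390].reshape(-1,3),0)).max(-1)<16).astype(np.uint8)
m=cv2.morphologyEx(cv2.morphologyEx(m,2,np.ones((5,5))),3,np.ones((7,7))); n,L,S,C=cv2.connectedComponentsWithStats(m)
l=L[215,366]; y,x=np.nonzero(L==l); q=rays(c,np.c_[x,y],8).astype(np.float32); print("tray",cv2.minAreaRect(q),S[l])
E
```

```text
red [455.6 321.1] -1.644 85.7
blue [559.8 429.3] 0.947 82.4
yellow [579.9 300.5] -0.017 83.2
black [551.4 203.1] -2.493 83.7
green [456.  206.8] -0.847 84.5
orange [662.3 126.4] 2.065 83.2
can 165 136 [651.2 -54.2 175.6] 179.6 [32. 30.]
stop 45 54 [ 595.4 -288.5   53.6] 55.6 [19. 21.]
stop 20 152 [ 595.3 -288.1   42.4] 33.0 [36. 37.]
vase 100 88 [ 482.6 -384.3  107.8] 108.8 [33. 37.]
vase 50 518 [ 484.  -382.5   82.8] 71.3 [70. 67.]
col [113. 113. 112.] [121 134 135]
tray ((538.4315795898438, -93.39047241210938), (130.3837432861328, 310.1043395996094), 8.759892463684082) [ 309  185  115   61 5027]
```

```bash
cat >> h.py <<'E'
def pick(k,z=3):
    r=topkeys(cam("top"),PX)[k]; print(k,r[0].round(1),round(r[1],3),r[2].round(1))
    h=r[0]-24*np.array([np.cos(r[1]),np.sin(r[1])]); go([*h,z],r[1]); print("head",h.round(1),tool()[0].round(1))
TR=np.array([538.4,-93.4]); TY=0.153
def place(ty,z=6.5,tx=-24):
    p=TR+[tx*np.cos(TY)-ty*np.sin(TY),tx*np.sin(TY)+ty*np.cos(TY)]; print("place",p.round(1),tool()[0].round(1)); go([*p,z],TY)
E
python3 -c "
from h import *
pick('red')"
```

```text
red [455.7 320.9] -1.645 85.9
shift mm [-313.1  -70.   202.2] tilt [-3.14113919e+00 -2.49329587e-05]
  turn -1.844 -> j6 -2.42 xx 
  turn 1.298 -> j6 0.72 OK flip
head [457.5 344.9] [186.9 517.2 205.2]
```

Call:
move_arm([
  [-0.313,-0.07,0.05,1.298],
  [-0.313,-0.07,0.05,1.298],
  [-0.313,-0.07,0.05,1.298],
  [-0.313,-0.07,0.05,1.298],
  [-0.313,-0.07,0.05,1.298],
  [-0.313,-0.07,0.05,1.298],
  [-0.313,-0.07,0.05,1.298],
  [-0.313,-0.07,0.1,1.298],
  [-0.313,-0.07,0.14,1.298],
  [-0.313,-0.07,0.14,1.298],
  [-0.313,-0.07,0.14,1.298],
  [-0.313,-0.07,0.14,1.298],
], jaw=0.05)

```text
clock: 1.45
eef_pos: [458.4, 345.9, 68.0]
eef_rot: [3.139, -0.002, 1.499]
wrist_force: [0.2, 1.1, 1.1]
finger_gap: 49.9
finger_force: 0.0
```

```bash
python3 -c "
from h import *
pick('red'); c=cam('wrist'); print(c['origin'],c['orientation']); cv2.imwrite('pics/w1.png',c['frame'])"
```

```text
red [266.3 354.4] -2.318 594.4
shift mm [  13.4 -177.4   64.5] tilt [ 3.13871090e+00 -2.23163105e-03]
  turn -2.467 -> j6 -1.47 OK 
  turn 0.675 -> j6 1.67 OK flip
head [282.6 372. ] [458.4 345.8  67.9]
[463.38693221 413.90566199 246.6318784 ] [ 2.89950148 -0.00367007 -0.0721035 ]
```

View pics/w1.png

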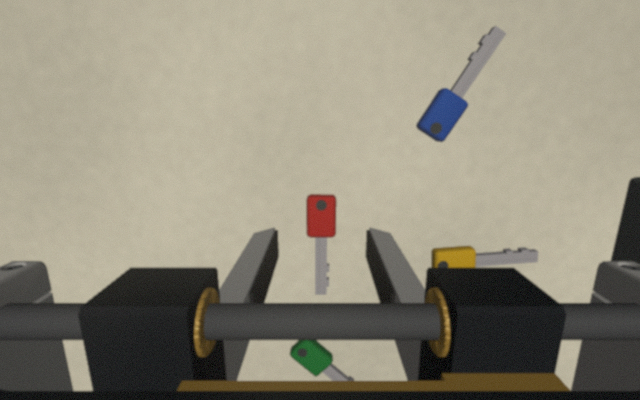

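The red head at (321,216) sits midway between the fingers, blade toward the bottom of the view. I'll check its position by ray.

```bash
python3 -c "
from h import *
c=cam('wrist'); print(rays(c,[[321,216],[321,294],[321,196]],12))
x=rays(c,[[321,216]],12)[0]; print(x); go([*x,3],-1.645)"
```

```text
[[458.56114516 344.2582229 ]
 [453.955874   281.35393482]
 [459.65670707 359.22271466]]
[458.56114516 344.2582229 ]
shift mm [-1.4  0.4 64.3] tilt [ 3.13937644e+00 -1.69485470e-03]
  turn -3.14 -> j6 -2.42 xx 
  turn 0.002 -> j6 0.72 OK flip
```

Good agreement between the cameras. Descend and grip; the next call lifts.

Call:
move_arm([
  [0,0,0.045,0],
  [0,0,0.064,0],
  [0,0,0.064,0],
  [0,0,0.064,0],
])

```text
clock: 2.0
eef_pos: [457.8, 345.4, 2.2]
eef_rot: [3.141, -0.001, 1.498]
wrist_force: [0.7, -1.5, 0.6]
finger_gap: 50.2
finger_force: 0.0
```

Call:
move_arm([
  [0,0,0,0],
  [0,0,0,0],
  [0,0,0,0],
  [0,0,0,0],
  [0,0,0,0],
  [0,0,-0.04,0],
  [0,0,-0.07,0],
  [0,0,-0.07,0],
], jaw=0.0, squeeze=15)

```text
clock: 2.8
eef_pos: [459.1, 346.1, 75.5]
eef_rot: [3.137, -0.004, 1.497]
wrist_force: [-0.4, 0.3, -0.3]
finger_gap: 22.0
finger_force: 15.0
```

```bash
python3 -c "
from h import *
place(-115)"
```

```text
place [ 532.2 -210.7] [459.1 346.1  75.5]
shift mm [-550.2  113.7   67.4] tilt [ 3.13651256 -0.00393039]
  turn 1.344 -> j6 1.04 OK 
  turn -1.798 -> j6 -2.1 OK flip
```

Call:
move_arm([
  [-0.55,0.114,0,-1.798],
  [-0.55,0.114,0,-1.798],
  [-0.55,0.114,0,-1.798],
  [-0.55,0.114,0,-1.798],
  [-0.55,0.114,0,-1.798],
  [-0.55,0.114,0,-1.798],
  [-0.55,0.114,0,-1.798],
  [-0.55,0.114,0,-1.798],
  [-0.55,0.114,0,-1.798],
  [-0.55,0.114,0,-1.798],
  [-0.55,0.114,0,-1.798],
  [-0.55,0.114,0,-1.798],
])

```text
clock: 4.0
eef_pos: [528.4, -197.8, 70.7]
eef_rot: [3.141, -0.001, 3.139]
wrist_force: [-0.6, 0.9, -0.4]
finger_gap: 21.8
finger_force: 15.0
```

```bash
python3 -c "
from h import *
place(-115); c=cam('wrist'); cv2.imwrite('pics/w2.png',c['frame']); np.save('w2.npy',c)"
```

```text
place [ 532.2 -210.7] [ 528.4 -197.8   70.7]
shift mm [ -3.9 -12.9  64.2] tilt [ 3.14123920e+00 -7.19313558e-04]
  turn 2.986 -> j6 1.04 OK 
  turn -0.155 -> j6 -2.1 OK flip
```

View pics/w2.png

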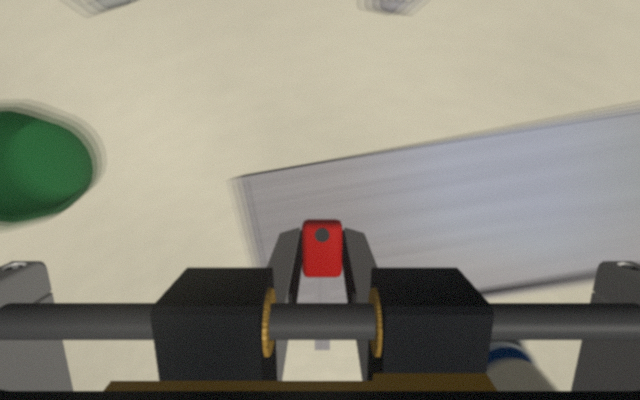

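The view is motion-blurred: tray corner at about (236,178), red key held pointing toward the can side. I'll settle and re-measure.

Call:
move_arm([
  [0,-0.005,0,-0.1],
  [0,-0.005,0,-0.1],
  [0,-0.005,0,-0.1],
  [0,-0.005,0,-0.1],
])

```text
clock: 4.45
eef_pos: [528.7, -200.3, 71.3]
eef_rot: [3.141, -0.0, -3.051]
wrist_force: [-0.5, -0.1, -0.1]
finger_gap: 21.6
finger_force: 15.0
```

```bash
python3 -c "
from h import *
place(-115); c=cam('wrist'); cv2.imwrite('pics/w3.png',c['frame'][80:330]); np.save('w3.npy',c)
e=lambda x,y:TR+[x*np.cos(TY)-y*np.sin(TY),x*np.sin(TY)+y*np.cos(TY)]
print('expected corner',e(-64,-154),e(64,-154))"
```

```text
place [ 532.2 -210.7] [ 528.7 -200.3   71.3]
shift mm [ -2.6 -10.7  64.8] tilt [ 3.14142234e+00 -2.64331165e-04]
  turn 3.079 -> j6 1.04 OK 
  turn -0.062 -> j6 -2.1 OK flip
expected corner [ 498.61780825 -255.35486167] [ 625.12255254 -235.84717927]
```

View pics/w3.png

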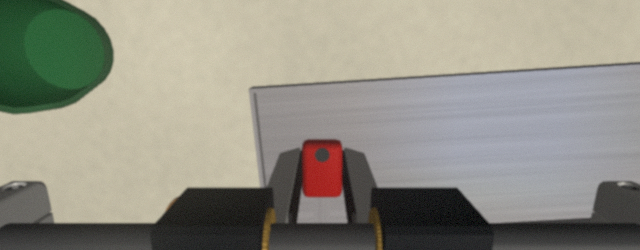

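Tray corner at full-frame (251,168), edge running to (640,144); the key is held straight.

```bash
python3 -c "
from h import *
c=np.load('w3.npy',allow_pickle=True).item(); q=rays(c,[[251,168],[640,144]],13); d=q[1]-q[0]; print(q, np.arctan2(-d[0],d[1]))"
```

```text
[[ 499.50653365 -254.95195171]
 [ 458.01139765   15.73932646]] 0.15210912834745285
```

Call:
move_arm([
  [-0.003,-0.011,0,-0.062],
  [-0.003,-0.011,0.03,-0.062],
  [-0.003,-0.011,0.055,-0.062],
  [-0.003,-0.011,0.065,-0.062],
  [-0.003,-0.011,0.065,-0.062],
  [-0.003,-0.011,0.065,-0.062],
])

```text
clock: 5.1
eef_pos: [533.2, -211.6, 7.3]
eef_rot: [-3.141, 0.001, -2.988]
wrist_force: [-0.6, -0.1, -0.4]
finger_gap: 21.7
finger_force: 15.0
```

Call:
move_arm([
  [0,0,0,0],
  [0,0,0,0],
  [0,0,0,0],
  [0,0,-0.03,0],
  [0,0,-0.07,0],
  [0,0,-0.1,0],
  [0,0,-0.1,0],
  [0,0,-0.1,0],
], jaw=0.034)

```text
clock: 5.9
eef_pos: [532.7, -211.7, 106.7]
eef_rot: [-3.141, 0.001, -2.988]
wrist_force: [-0.3, 0.4, -0.6]
finger_gap: 34.2
finger_force: 0.0
```

```bash
python3 -c "
from h import *
c=cam('top'); cv2.imwrite('pics/t2.png',cv2.resize(c['frame'][140:270,150:460],None,fx=2.5,fy=2.5)); pick('green')"
```

```text
green [456. 207.] -0.847 84.2
shift mm [ 23.9 445.3 102.8] tilt [ 3.14056978e+00 -1.48504480e-03]
  turn -2.141 -> j6 -3.39 xx 
  turn 1.0 -> j6 -0.25 OK flip
head [440.1 225. ] [ 532.2 -211.4  105.3]
```

View pics/t2.png

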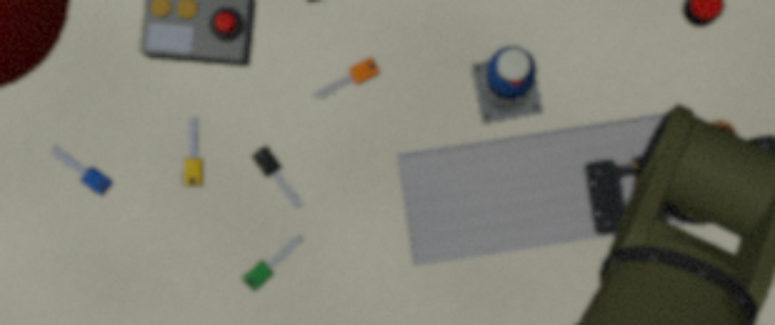

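The other five keys are undisturbed; the arm hides the red one. Next is green.

Call:
move_arm([
  [0.024,0.445,0,1.0],
  [0.024,0.445,0,1.0],
  [0.024,0.445,0,1.0],
  [0.024,0.445,0,1.0],
  [0.024,0.445,0,1.0],
  [0.024,0.445,0,1.0],
  [0.024,0.445,0,1.0],
  [0.024,0.445,0.02,1.0],
  [0.024,0.445,0.04,1.0],
  [0.024,0.445,0.06,1.0],
  [0.024,0.445,0.06,1.0],
  [0.024,0.445,0.06,1.0],
], jaw=0.05)

```text
clock: 7.2
eef_pos: [439.9, 224.3, 45.3]
eef_rot: [-3.139, -0.001, 2.297]
wrist_force: [0.0, -0.3, -0.0]
finger_gap: 49.9
finger_force: 0.0
```

Call:
move_arm([
  [0,0,0,0],
  [0,0,0,0],
])

```text
clock: 7.4
eef_pos: [441.5, 223.6, 47.2]
eef_rot: [3.14, 0.0, 2.294]
wrist_force: [-0.1, -1.7, 0.4]
finger_gap: 50.2
finger_force: 0.0
```

```bash
python3 -c "
from h import *
go([440.1,225,3],-.847)
c=cam('wrist'); f=c['frame'].astype(int); m=(f[...,1]>f[...,0]+25)&(f[...,1]>f[...,2]+25); m[300:]=0; y,x=np.nonzero(m); print(len(x),rays(c,np.c_[x,y],12).mean(0)); 
c=cam('top'); P=topkeys(c,{k:PX[k] for k in PX if k not in('red','green')}); print({k:(r[0].round(),round(r[1],2)) for k,r in P.items()})"
```

```text
shift mm [ 2.  -0.2 44.2] tilt [3.14044717e+00 4.40425955e-04]
  turn 3.141 -> j6 2.89 xx 
  turn -0.0 -> j6 -0.25 OK flip
1228 [441.07204367 223.30892698]
{'blue': (array([560., 430.]), np.float64(0.94)), 'yellow': (array([265., 178.]), np.float64(-2.52)), 'black': (array([551., 203.]), np.float64(-2.49)), 'orange': (array([662., 126.]), np.float64(2.06))}
```

Call:
move_arm([
  [0.001,0,0.03,0],
  [0.001,0,0.044,0],
  [0.001,0,0.044,0],
  [0.001,0,0.044,0],
])

```text
clock: 7.9
eef_pos: [440.3, 224.8, 2.8]
eef_rot: [3.141, 0.0, 2.295]
wrist_force: [-0.6, -0.1, -0.1]
finger_gap: 50.1
finger_force: 0.0
```

Call:
move_arm([
  [0,0,0,0],
  [0,0,0,0],
  [0,0,0,0],
  [0,0,0,0],
  [0,0,0,0],
  [0,0,-0.04,0],
  [0,0,-0.07,0],
  [0,0,-0.07,0],
], jaw=0.0)

```text
clock: 8.7
eef_pos: [441.8, 225.9, 76.0]
eef_rot: [3.136, 0.002, 2.296]
wrist_force: [0.1, 0.8, -0.4]
finger_gap: 21.8
finger_force: 15.0
```

```bash
python3 -c "
from h import *
place(-69)"
```

```text
place [ 525.2 -165.3] [441.8 225.9  76. ]
shift mm [-348.  -197.3   69.1] tilt [3.13586247e+00 1.91800652e-03]
  turn 2.143 -> j6 1.11 OK 
  turn -0.999 -> j6 -2.03 OK flip
```

Call:
move_arm([
  [-0.348,-0.197,0,-1.0],
  [-0.348,-0.197,0,-1.0],
  [-0.348,-0.197,0,-1.0],
  [-0.348,-0.197,0,-1.0],
  [-0.348,-0.197,0,-1.0],
  [-0.348,-0.197,0,-1.0],
  [-0.348,-0.197,0,-1.0],
  [-0.348,-0.197,0,-1.0],
  [-0.348,-0.197,0,-1.0],
  [-0.348,-0.197,0,-1.0],
  [-0.348,-0.197,0,-1.0],
  [-0.348,-0.197,0,-1.0],
])

```text
clock: 9.9
eef_pos: [523.0, -165.0, 71.9]
eef_rot: [3.141, -0.001, -2.987]
wrist_force: [-0.2, -0.8, -1.0]
finger_gap: 21.5
finger_force: 15.0
```

Call:
move_arm([
  [0,0,0,0],
  [0,0,0,0],
])

```text
clock: 10.1
eef_pos: [523.4, -165.1, 72.5]
eef_rot: [-3.142, 0.0, -2.986]
wrist_force: [-0.2, 0.3, -0.7]
finger_gap: 21.6
finger_force: 15.0
```

```bash
python3 -c "
from h import *
place(-69); c=cam('wrist'); cv2.imwrite('pics/w4.png',c['frame'])"
```

```text
place [ 525.2 -165.3] [ 523.4 -165.1   72.5]
shift mm [-1.8 -0.4 66. ] tilt [-3.14156499e+00  5.38121891e-05]
  turn -3.139 -> j6 -5.17 xx 
  turn 0.002 -> j6 -2.03 OK flip
```

View pics/w4.png

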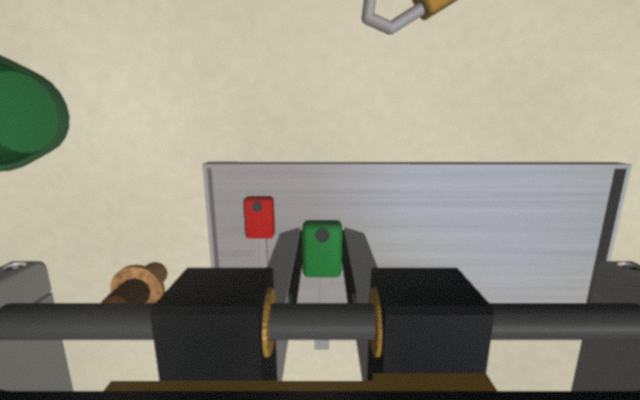

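Red lies straight in the tray at (259,217), and green at (322,248) is held parallel to it. Lower it.

Call:
move_arm([
  [-0.002,0,0.03,0],
  [-0.002,0,0.055,0],
  [-0.002,0,0.066,0],
  [-0.002,0,0.066,0],
  [-0.002,0,0.066,0],
])

```text
clock: 10.65
eef_pos: [525.6, -165.7, 7.1]
eef_rot: [-3.141, 0.0, -2.987]
wrist_force: [0.6, -0.5, -0.0]
finger_gap: 21.6
finger_force: 15.0
```

Call:
move_arm([
  [0,0,0,0],
  [0,0,0,0],
  [0,0,0,0],
  [0,0,-0.03,0],
  [0,0,-0.07,0],
  [0,0,-0.1,0],
  [0,0,-0.1,0],
  [0,0,-0.1,0],
], jaw=0.034)

```text
clock: 11.45
eef_pos: [525.3, -165.8, 106.7]
eef_rot: [-3.141, 0.001, -2.988]
wrist_force: [-0.3, -0.0, -0.1]
finger_gap: 34.1
finger_force: 0.0
```

```bash
python3 -c "
from h import *
pick('black')"
```

```text
black [551.6 203.3] -2.5 84.3
shift mm [-104.3  371.6  102.8] tilt [ 3.14120565e+00 -7.46270938e-04]
  turn -0.488 -> j6 -1.85 OK 
  turn 2.654 -> j6 1.29 OK flip
head [570.9 217.6] [ 524.9 -165.6  105.8]
```

Call:
move_arm([
  [-0.104,0.372,0,-0.488],
  [-0.104,0.372,0,-0.488],
  [-0.104,0.372,0,-0.488],
  [-0.104,0.372,0,-0.488],
  [-0.104,0.372,0,-0.488],
  [-0.104,0.372,0,-0.488],
  [-0.104,0.372,0,-0.488],
  [-0.104,0.372,0.02,-0.488],
  [-0.104,0.372,0.04,-0.488],
  [-0.104,0.372,0.06,-0.488],
  [-0.104,0.372,0.06,-0.488],
  [-0.104,0.372,0.06,-0.488],
], jaw=0.05)

```text
clock: 12.7
eef_pos: [570.7, 217.6, 45.9]
eef_rot: [3.141, -0.002, -2.5]
wrist_force: [0.5, -0.1, 1.1]
finger_gap: 50.3
finger_force: 0.0
```

Call:
move_arm([
  [0,0,0,0],
  [0,0,0,0],
])

```text
clock: 12.9
eef_pos: [571.4, 217.8, 47.4]
eef_rot: [-3.141, 0.001, -2.5]
wrist_force: [-0.0, -0.7, -0.7]
finger_gap: 49.8
finger_force: 0.0
```

```bash
python3 -c "
from h import *
go([570.9,217.6,3],-2.5)
c=cam('wrist'); f=c['frame'].astype(int); m=(f.max(-1)<60); m[235:]=0; m=m.astype(np.uint8); n,L,S,C=cv2.connectedComponentsWithStats(m)
for i in range(1,n):
  if S[i][4]>200: print(S[i],C[i],rays(c,[C[i]],12))"
```

```text
shift mm [ 0.6  0.2 44.4] tilt [-3.14111357e+00  1.31696771e-03]
  turn 0.0 -> j6 -1.85 OK 
  turn -3.142 -> j6 -4.99 xx flip
[307 196  30  39 765] [318.65098039 213.51633987] [[567.48085192 210.39387795]]
```

Call:
move_arm([
  [0,0,0.03,0],
  [0,0,0.044,0],
  [0,0,0.044,0],
  [0,0,0.044,0],
])

```text
clock: 13.35
eef_pos: [571.0, 217.8, 2.6]
eef_rot: [3.142, -0.0, -2.5]
wrist_force: [0.1, 0.2, -0.3]
finger_gap: 50.1
finger_force: 0.0
```

Call:
move_arm([
  [0,0,0,0],
  [0,0,0,0],
  [0,0,0,0],
  [0,0,0,0],
  [0,0,0,0],
  [0,0,-0.04,0],
  [0,0,-0.07,0],
  [0,0,-0.07,0],
], jaw=0.0)

```text
clock: 14.15
eef_pos: [572.9, 218.5, 76.8]
eef_rot: [-3.139, 0.006, -2.5]
wrist_force: [0.7, 0.7, -0.3]
finger_gap: 21.9
finger_force: 15.0
```

```bash
python3 -c "
from h import *
place(-23)"
```

```text
place [ 518.2 -119.8] [572.9 218.5  76.8]
shift mm [ 246.8 -238.    69.3] tilt [-3.13942417  0.00626222]
  turn -2.653 -> j6 -5.09 xx 
  turn 0.489 -> j6 -1.95 OK flip
```

Call:
move_arm([
  [0,0,-0.03,0.15],
  [0.05,-0.04,-0.035,0.3],
  [0.1,-0.09,-0.035,0.45],
  [0.15,-0.14,-0.035,0.6],
  [0.19,-0.18,-0.035,0.75],
  [0.22,-0.21,-0.035,0.9],
  [0.247,-0.238,-0.035,1.05],
  [0.247,-0.238,-0.035,1.2],
  [0.247,-0.238,-0.035,1.35],
  [0.247,-0.238,-0.035,1.5],
  [0.247,-0.238,-0.035,1.65],
  [0.247,-0.238,-0.035,1.8],
])

```text
clock: 15.35
eef_pos: [515.3, -120.7, 106.7]
eef_rot: [-3.141, -0.001, 1.977]
wrist_force: [0.8, -1.1, 0.6]
finger_gap: 21.8
finger_force: 15.0
```

```bash
python3 -c "
from h import *
place(-23)"
```

```text
place [ 518.2 -119.8] [ 515.3 -120.7  106.7]
shift mm [ -0.3   3.1 100.2] tilt [-3.14082849e+00 -6.65547955e-04]
  turn 1.824 -> j6 1.19 OK 
  turn -1.318 -> j6 -1.95 OK flip
```

Call:
move_arm([
  [0,0.003,0,1.824],
  [0,0.003,0,1.824],
  [0,0.003,0,1.824],
  [0,0.003,0,1.824],
  [0,0.003,0,1.824],
  [0,0.003,0,1.824],
  [0,0.003,0.02,1.824],
  [0,0.003,0.04,1.824],
  [0,0.003,0.06,1.824],
  [0,0.003,0.06,1.824],
  [0,0.003,0.06,1.824],
  [0,0.003,0.06,1.824],
])

```text
clock: 16.55
eef_pos: [518.0, -119.3, 46.5]
eef_rot: [-3.141, 0.001, 0.177]
wrist_force: [-0.2, 0.3, -0.3]
finger_gap: 21.7
finger_force: 15.0
```

Call:
move_arm([
  [0,0,0,0],
  [0,0,0,0],
])

```text
clock: 16.75
eef_pos: [518.2, -119.4, 47.0]
eef_rot: [-3.141, 0.001, 0.188]
wrist_force: [-0.0, -0.2, -1.1]
finger_gap: 22.0
finger_force: 15.0
```

```bash
python3 -c "
from h import *
place(-23)"
```

```text
place [ 518.2 -119.8] [ 518.2 -119.4   47. ]
shift mm [-0.1  0.4 40.5] tilt [-3.14130562e+00  5.57626689e-04]
  turn 0.035 -> j6 1.19 OK 
  turn -3.106 -> j6 -1.95 OK flip
```

Call:
move_arm([
  [0,0,0.02,0.035],
  [0,0,0.035,0.035],
  [0,0,0.041,0.035],
  [0,0,0.041,0.035],
  [0,0,0.041,0.035],
])

```text
clock: 17.25
eef_pos: [518.6, -119.5, 6.7]
eef_rot: [3.141, -0.0, 0.15]
wrist_force: [-0.1, 0.3, -0.9]
finger_gap: 21.8
finger_force: 15.0
```

Call:
move_arm([
  [0,0,0,0],
  [0,0,0,0],
  [0,0,0,0],
  [0,0,-0.03,0],
  [0,0,-0.07,0],
  [0,0,-0.1,0],
  [0,0,-0.1,0],
  [0,0,-0.1,0],
], jaw=0.034)

```text
clock: 18.05
eef_pos: [518.5, -119.5, 106.6]
eef_rot: [3.141, -0.001, 0.149]
wrist_force: [-0.5, 0.8, -0.2]
finger_gap: 33.8
finger_force: 0.0
```

```bash
python3 -c "
from h import *
pick('blue'); pick('yellow');pick('orange')"
```

```text
blue [560.3 430. ] 0.945 84.1
shift mm [ 106.4 -519.9  102.9] tilt [-3.14122351e+00  7.92018648e-04]
  turn -0.796 -> j6 1.27 OK 
  turn 2.345 -> j6 4.41 xx flip
head [546.2 410.6] [ 518.  -119.4  105.7]
yellow [578.5 300.6] -0.02 80.3
shift mm [  98.7 -410.3  102.5] tilt [-3.14086195e+00  1.67390076e-03]
  turn 0.168 -> j6 2.09 OK 
  turn -2.973 -> j6 -1.05 OK flip
head [554.5 301.1] [ 517.8 -119.3  105.3]
orange [662. 127.] 2.062 81.8
shift mm [ 187.3 -199.6  102. ] tilt [-3.14071457e+00  1.86995597e-03]
  turn -1.913 -> j6 -0.34 OK 
  turn 1.228 -> j6 2.81 xx flip
head [673.3 105.8] [ 517.8 -119.3  105.2]
```

Call:
move_arm([
  [0.106,-0.52,0,-0.796],
  [0.106,-0.52,0,-0.796],
  [0.106,-0.52,0,-0.796],
  [0.106,-0.52,0,-0.796],
  [0.106,-0.52,0,-0.796],
  [0.106,-0.52,0,-0.796],
  [0.106,-0.52,0,-0.796],
  [0.106,-0.52,0,-0.796],
  [0.106,-0.52,0.0,-0.796],
  [0.106,-0.52,0.02,-0.796],
  [0.106,-0.52,0.04,-0.796],
  [0.106,-0.52,0.06,-0.796],
], jaw=0.05)

```text
clock: 19.4
eef_pos: [544.5, 413.8, 42.9]
eef_rot: [-3.14, 0.002, 0.948]
wrist_force: [-0.6, -0.7, -0.6]
finger_gap: 50.0
finger_force: 0.0
```

Call:
move_arm([
  [0,0,0,0],
  [0,0,0,0],
])

```text
clock: 19.6
eef_pos: [546.2, 410.0, 46.1]
eef_rot: [-3.141, 0.001, 0.944]
wrist_force: [0.1, -0.8, -0.2]
finger_gap: 50.4
finger_force: 0.0
```

```bash
python3 -c "
from h import *
go([546.2,410.6,3],.945)
c=cam('wrist'); f=c['frame'].astype(int); m=(f[...,0]>f[...,1]+25)&(f[...,0]>f[...,2]+25); m[300:]=0; y,x=np.nonzero(m); print(len(x),rays(c,np.c_[x,y],12).mean(0))"
```

```text
shift mm [ 0.6 -0.4 43.1] tilt [-3.14120008e+00  1.28787190e-03]
  turn -0.001 -> j6 1.27 OK 
  turn 3.141 -> j6 4.41 xx flip
1254 [549.45357624 411.92551985]
```

Call:
move_arm([
  [0.002,0,0.03,0],
  [0.002,0,0.043,0],
  [0.002,0,0.043,0],
  [0.002,0,0.043,0],
])

```text
clock: 20.05
eef_pos: [547.9, 412.0, 4.6]
eef_rot: [3.141, -0.001, 0.944]
wrist_force: [0.3, 0.1, 0.2]
finger_gap: 50.0
finger_force: 0.0
```

Call:
move_arm([
  [0,0,0,0],
  [0,0,0,0],
  [0,0,0,0],
  [0,0,0,0],
  [0,0,0,0],
  [0,0,-0.04,0],
  [0,0,-0.08,0],
  [0,0,-0.1,0],
  [0,0,-0.1,0],
], jaw=0.0)

```text
clock: 20.95
eef_pos: [548.6, 412.9, 107.1]
eef_rot: [3.14, -0.005, 0.945]
wrist_force: [0.8, 0.3, -0.2]
finger_gap: 21.6
finger_force: 15.0
```

```bash
python3 -c "
from h import *
place(23)"
```

```text
place [511.2 -74.3] [548.6 412.9 107.1]
shift mm [-417.3  255.1   98.9] tilt [ 3.13965307 -0.00527817]
  turn 0.792 -> j6 1.27 OK 
  turn -2.35 -> j6 -1.87 OK flip
```

Call:
move_arm([
  [-0.417,0.255,0,0.792],
  [-0.417,0.255,0,0.792],
  [-0.417,0.255,0,0.792],
  [-0.417,0.255,0,0.792],
  [-0.417,0.255,0,0.792],
  [-0.417,0.255,0,0.792],
  [-0.417,0.255,0,0.792],
  [-0.417,0.255,0,0.792],
  [-0.417,0.255,0,0.792],
  [-0.417,0.255,0,0.792],
  [-0.417,0.255,0.03,0.792],
  [-0.417,0.255,0.05,0.792],
])

```text
clock: 22.15
eef_pos: [508.5, -76.3, 51.2]
eef_rot: [-3.141, 0.002, 0.15]
wrist_force: [0.7, 0.1, -0.2]
finger_gap: 22.1
finger_force: 15.0
```

Call:
move_arm([
  [0,0,0,0],
  [0,0,0,0],
])

```text
clock: 22.35
eef_pos: [509.4, -75.0, 53.2]
eef_rot: [-3.141, 0.001, 0.153]
wrist_force: [0.6, -0.8, 1.4]
finger_gap: 21.7
finger_force: 15.0
```

```bash
python3 -c "
from h import *
place(23)"
```

```text
place [511.2 -74.3] [509.4 -75.   53.2]
shift mm [ 1.9 -0.4 46.7] tilt [-3.14110787e+00  1.22905754e-03]
  turn -0.0 -> j6 1.27 OK 
  turn 3.141 -> j6 4.41 xx flip
```

Call:
move_arm([
  [0.002,0,0.02,0],
  [0.002,0,0.038,0],
  [0.002,0,0.046,0],
  [0.002,0,0.046,0],
  [0.002,0,0.046,0],
])

```text
clock: 22.85
eef_pos: [512.1, -74.9, 8.4]
eef_rot: [3.141, -0.001, 0.153]
wrist_force: [-0.3, 0.3, -1.0]
finger_gap: 21.8
finger_force: 15.0
```

Call:
move_arm([
  [0,0,0,0],
  [0,0,0,0],
  [0,0,0,0],
  [0,0,-0.03,0],
  [0,0,-0.07,0],
  [0,0,-0.1,0],
  [0,0,-0.1,0],
  [0,0,-0.1,0],
], jaw=0.034)

```text
clock: 23.65
eef_pos: [511.7, -74.9, 107.7]
eef_rot: [3.141, -0.001, 0.153]
wrist_force: [-0.0, -0.6, -0.0]
finger_gap: 33.9
finger_force: 0.0
```

```bash
python3 -c "
from h import *
pick('yellow');pick('orange')"
```

```text
yellow [578.5 300.5] -0.019 80.3
shift mm [  99.9 -364.8  103.8] tilt [-3.14129176e+00  7.41749232e-04]
  turn 0.172 -> j6 2.09 OK 
  turn -2.97 -> j6 -1.05 OK flip
head [554.5 301. ] [511.3 -74.8 106.8]
orange [662.2 126.4] 2.059 83.2
shift mm [ 188.  -153.1  103.2] tilt [-3.14096776e+00  1.62629241e-03]
  turn -1.906 -> j6 -0.33 OK 
  turn 1.236 -> j6 2.81 xx flip
head [673.4 105.2] [511.1 -74.8 106.4]
```

Call:
move_arm([
  [0.101,-0.365,0,0.172],
  [0.101,-0.365,0,0.172],
  [0.101,-0.365,0,0.172],
  [0.101,-0.365,0,0.172],
  [0.101,-0.365,0,0.172],
  [0.101,-0.365,0,0.172],
  [0.101,-0.365,0,0.172],
  [0.101,-0.365,0.02,0.172],
  [0.101,-0.365,0.04,0.172],
  [0.101,-0.365,0.06,0.172],
  [0.101,-0.365,0.06,0.172],
  [0.101,-0.365,0.06,0.172],
], jaw=0.05)

```text
clock: 24.95
eef_pos: [555.8, 300.9, 47.0]
eef_rot: [3.141, 0.001, -0.02]
wrist_force: [0.5, 0.2, 0.4]
finger_gap: 49.9
finger_force: 0.0
```

Call:
move_arm([
  [0,0,0,0],
  [0,0,0,0],
])

```text
clock: 25.15
eef_pos: [556.5, 301.2, 48.5]
eef_rot: [-3.141, -0.001, -0.02]
wrist_force: [0.2, -0.6, -0.4]
finger_gap: 50.4
finger_force: 0.0
```

```bash
python3 -c "
from h import *
go([555.5,301,3],-.019)
c=cam('wrist'); f=c['frame'].astype(int); m=(f[...,2]>f[...,0]+60)&(f[...,1]>f[...,0]+40); m[290:]=0; y,x=np.nonzero(m); print(len(x),rays(c,np.c_[x,y],12).mean(0))"
```

```text
shift mm [-1.1  0.2 45.5] tilt [-3.14097163e+00 -1.34173211e-03]
  turn -0.001 -> j6 2.09 OK 
  turn 3.141 -> j6 5.23 xx flip
2041 [603.92192197 227.14622539]
```

Call:
move_arm([
  [-0.001,0,0.03,0],
  [-0.001,0,0.045,0],
  [-0.001,0,0.045,0],
  [-0.001,0,0.045,0],
])

```text
clock: 25.6
eef_pos: [555.0, 301.2, 2.5]
eef_rot: [3.141, 0.0, -0.019]
wrist_force: [-0.1, 0.1, -0.1]
finger_gap: 49.8
finger_force: 0.0
```

Call:
move_arm([
  [0,0,0,0],
  [0,0,0,0],
  [0,0,0,0],
  [0,0,0,0],
  [0,0,0,0],
  [0,0,-0.04,0],
  [0,0,-0.08,0],
  [0,0,-0.1,0],
  [0,0,-0.1,0],
], jaw=0.0)

```text
clock: 26.5
eef_pos: [556.3, 301.8, 105.8]
eef_rot: [-3.139, -0.005, -0.019]
wrist_force: [0.3, 0.3, -0.5]
finger_gap: 21.8
finger_force: 15.0
```

```bash
python3 -c "
from h import *
place(69)"
```

```text
place [504.2 -28.9] [556.3 301.8 105.8]
shift mm [-46.1 331.9  98.3] tilt [-3.1392052  -0.00485781]
  turn -0.172 -> j6 1.36 OK 
  turn 2.969 -> j6 4.5 xx flip
```

Call:
move_arm([
  [-0.046,0.332,0,-0.172],
  [-0.046,0.332,0,-0.172],
  [-0.046,0.332,0,-0.172],
  [-0.046,0.332,0,-0.172],
  [-0.046,0.332,0,-0.172],
  [-0.046,0.332,0,-0.172],
  [-0.046,0.332,0,-0.172],
  [-0.046,0.332,0.03,-0.172],
  [-0.046,0.332,0.05,-0.172],
  [-0.046,0.332,0.05,-0.172],
  [-0.046,0.332,0.05,-0.172],
  [-0.046,0.332,0.05,-0.172],
])

```text
clock: 27.7
eef_pos: [503.0, -29.6, 53.2]
eef_rot: [3.141, -0.001, 0.153]
wrist_force: [-0.1, -0.1, 0.5]
finger_gap: 21.9
finger_force: 15.0
```

```bash
python3 -c "
from h import *
place(69)"
```

```text
place [504.2 -28.9] [503.  -29.6  53.2]
shift mm [ 1.2 -0.6 46.7] tilt [ 3.14128324e+00 -1.00145009e-03]
  turn 0.0 -> j6 1.36 OK 
  turn -3.142 -> j6 -1.78 OK flip
```

Call:
move_arm([
  [0.001,0,0.02,0],
  [0.001,0,0.038,0],
  [0.001,0,0.047,0],
  [0.001,0,0.047,0],
  [0.001,0,0.047,0],
])

```text
clock: 28.2
eef_pos: [503.9, -29.6, 6.1]
eef_rot: [3.141, -0.001, 0.153]
wrist_force: [-0.3, 0.4, 0.0]
finger_gap: 21.7
finger_force: 15.0
```

Call:
move_arm([
  [0,0,0,0],
  [0,0,0,0],
  [0,0,0,0],
  [0,0,-0.03,0],
  [0,0,-0.07,0],
  [0,0,-0.1,0],
  [0,0,-0.1,0],
  [0,0,-0.1,0],
], jaw=0.034)

```text
clock: 29.0
eef_pos: [503.6, -29.7, 105.6]
eef_rot: [3.141, -0.001, 0.153]
wrist_force: [0.6, 0.8, -0.7]
finger_gap: 33.7
finger_force: 0.0
```

```bash
python3 -c "
from h import *
pick('orange')"
```

```text
orange [662.7 125.2] 2.071 80.7
shift mm [ 189.5 -106.2  101.7] tilt [-3.14134628e+00  8.16085853e-04]
  turn -1.919 -> j6 -0.35 OK 
  turn 1.223 -> j6 2.79 xx flip
head [674.2 104.1] [503.1 -29.6 104.8]
```

Call:
move_arm([
  [0.189,-0.107,-0.02,-1.916],
  [0.189,-0.107,-0.02,-1.916],
  [0.189,-0.107,-0.02,-1.916],
  [0.189,-0.107,-0.02,-1.916],
  [0.189,-0.107,-0.02,-1.916],
  [0.189,-0.107,-0.02,-1.916],
  [0.189,-0.107,-0.02,-1.916],
  [0.189,-0.107,-0.02,-1.916],
  [0.189,-0.107,-0.02,-1.916],
  [0.189,-0.107,0,-1.916],
  [0.189,-0.107,0.02,-1.916],
  [0.189,-0.107,0.04,-1.916],
], jaw=0.05)

```text
clock: 30.25
eef_pos: [673.3, 104.7, 62.7]
eef_rot: [-3.139, -0.001, 1.959]
wrist_force: [-0.2, -0.5, -0.4]
finger_gap: 50.0
finger_force: 0.0
```

Call:
move_arm([
  [0,0,0,-0.13],
  [0,0,0,-0.13],
  [0,0,0,-0.13],
])

```text
clock: 30.55
eef_pos: [673.9, 104.8, 64.7]
eef_rot: [-3.141, -0.0, 2.079]
wrist_force: [-0.8, 0.9, -1.0]
finger_gap: 49.8
finger_force: 0.0
```

```bash
python3 -c "
from h import *
go([673.4,105.2,3],2.062)
c=cam('wrist'); f=c['frame']; cv2.imwrite('pics/w5.png',f); f=f.astype(int); m=(f[...,2]>f[...,0]+80); m[270:]=0; m[:,:270]=0; m[:,370:]=0; y,x=np.nonzero(m); print(len(x),rays(c,np.c_[x,y],12).mean(0),x.min(),x.max(),y.min(),y.max())"
```

```text
shift mm [ 0.6 -0.2 61.7] tilt [-3.14066086e+00 -4.17456508e-04]
  turn 0.017 -> j6 -0.34 OK 
  turn -3.125 -> j6 -3.48 xx flip
1090 [673.6177977  106.67570343] 308 337 192 234
```

View pics/w5.png

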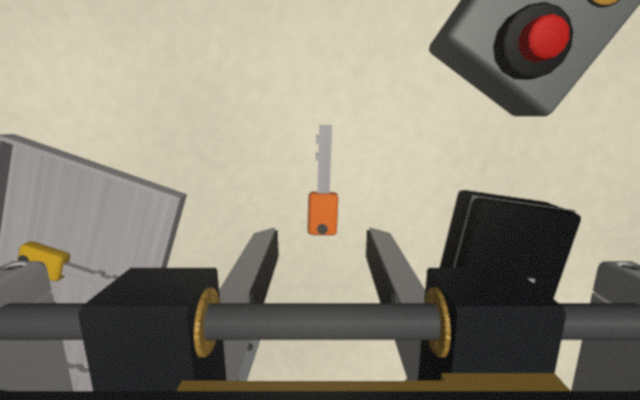

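Orange head at (322,213) is centred between the fingers, and the token box is clear on the right.

Call:
move_arm([
  [0.001,0,0.03,0.017],
  [0.001,0,0.05,0.017],
  [0.001,0,0.061,0.017],
  [0.001,0,0.061,0.017],
  [0.001,0,0.061,0.017],
])

```text
clock: 31.1
eef_pos: [674.1, 105.7, 5.4]
eef_rot: [3.141, 0.0, 2.065]
wrist_force: [-0.7, 0.0, 1.0]
finger_gap: 49.8
finger_force: 0.0
```

Call:
move_arm([
  [0,0,0,0],
  [0,0,0,0],
  [0,0,0,0],
  [0,0,0,0],
  [0,0,0,0],
  [0,0,-0.04,0],
  [0,0,-0.08,0],
  [0,0,-0.12,0],
  [0,0,-0.12,0],
], jaw=0.0)

```text
clock: 32.0
eef_pos: [675.9, 106.0, 131.0]
eef_rot: [3.133, 0.004, 2.066]
wrist_force: [0.6, -0.0, -0.6]
finger_gap: 21.6
finger_force: 15.0
```

```bash
python3 -c "
from h import *
place(115)"
```

```text
place [497.2  16.6] [675.9 106.  131. ]
shift mm [   6.7 -200.8  122.8] tilt [3.13288335 0.00359643]
  turn 1.913 -> j6 1.45 OK 
  turn -1.229 -> j6 -1.69 OK flip
```

Call:
move_arm([
  [0.006,-0.2,0,1.91],
  [0.006,-0.2,0,1.91],
  [0.006,-0.2,0,1.91],
  [0.006,-0.2,0,1.91],
  [0.006,-0.2,0,1.91],
  [0.006,-0.2,0,1.91],
  [0.006,-0.2,0,1.91],
  [0.006,-0.2,0,1.91],
  [0.006,-0.2,0,1.91],
  [0.006,-0.2,0.03,1.91],
  [0.006,-0.2,0.05,1.91],
  [0.006,-0.2,0.07,1.91],
])

```text
clock: 33.2
eef_pos: [494.3, 16.0, 53.2]
eef_rot: [-3.141, 0.001, 0.259]
wrist_force: [-0.3, -0.2, 0.4]
finger_gap: 21.6
finger_force: 15.0
```

Call:
move_arm([
  [0,0,0,0.12],
  [0,0,0,0.12],
  [0,0,0,0.12],
])

```text
clock: 33.5
eef_pos: [494.8, 16.0, 54.5]
eef_rot: [3.142, -0.0, 0.149]
wrist_force: [-0.2, -0.6, -0.2]
finger_gap: 21.4
finger_force: 15.0
```

```bash
python3 -c "
from h import *
place(115,7.5)"
```

```text
place [497.2  16.6] [494.8  16.   54.5]
shift mm [ 2.4 -0.2 47. ] tilt [ 3.14158652e+00 -1.41325136e-04]
  turn -0.004 -> j6 1.45 OK 
  turn 3.138 -> j6 4.59 xx flip
```

Release, retreat toward the robot side, then check the tray from above.

Call:
move_arm([
  [0.002,0,0.02,0],
  [0.002,0,0.038,0],
  [0.002,0,0.047,0],
  [0.002,0,0.047,0],
  [0.002,0,0.047,0],
])

```text
clock: 34.0
eef_pos: [496.9, 16.3, 7.9]
eef_rot: [3.141, -0.0, 0.147]
wrist_force: [0.1, -0.1, -0.9]
finger_gap: 22.1
finger_force: 15.0
```

Call:
move_arm([
  [0,0,0,0],
  [0,0,0,0],
  [0,0,0,0],
  [0,0,-0.03,0],
  [0,0,-0.07,0],
  [0,0,-0.12,0],
  [0,-0.05,-0.15,0],
  [0,-0.1,-0.15,0],
  [0,-0.15,-0.15,0],
  [0,-0.2,-0.15,0],
  [0,-0.2,-0.15,0],
], jaw=0.034)

```text
clock: 35.1
eef_pos: [466.6, 218.1, 157.7]
eef_rot: [-3.141, -0.0, 0.15]
wrist_force: [-0.2, -0.0, 0.0]
finger_gap: 33.7
finger_force: 0.0
```

```bash
python3 - <<'E'
from h import *
c=cam("top"); f=c["frame"]; cv2.imwrite('pics/t3.png',cv2.resize(f[140:270,220:500],None,fx=2.85,fy=2.85))
P=cloud(c)
for nm,(u,v,r),ts in (("can",(353,168,16),(165,)),("stop",(438,194,9),(45,20)),("vase",(475,236,20),(100,50))):
    w=P[v-r:v+r+1,u-r:u+r+1].reshape(-1,3); w=w[~np.isnan(w[:,2])]
    for t in ts:
        s=w[w[:,2]>t]; print(nm,t,len(s),((s.min(0)+s.max(0))/2).round(1),np.median(s[:,2]).round(1))
E
```

```text
can 165 137 [651.3 -54.3 175.5] 179.0
stop 45 55 [ 595.7 -288.6   54.4] 55.0
stop 20 154 [ 595.3 -288.    42.5] 32.4
vase 100 88 [ 482.6 -384.2  107.7] 109.0
vase 50 519 [ 484.  -382.4   82.7] 71.8
```

View pics/t3.png

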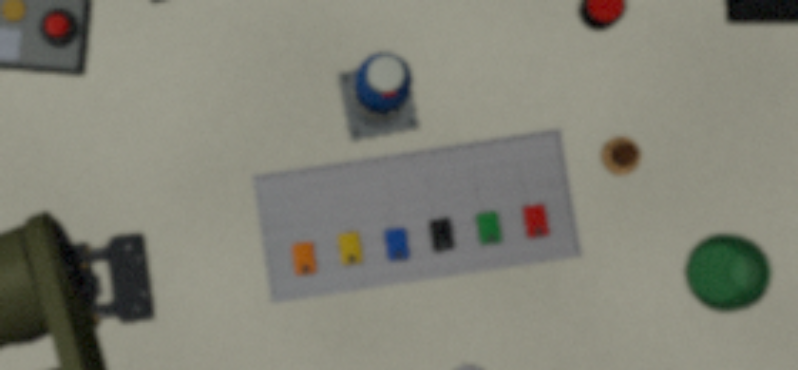

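All six keys lie flat, parallel, blades toward the can (keys at rows 220–258 in the crop); stopper upright at (620,155), vase at (727,272). Now the stopper.

```bash
python3 -c "
from h import *
go([595.5,-288.4,100],.15)"
```

```text
shift mm [ 51.9 518.8  57.4] tilt [-3.14134559e+00 -4.38229150e-05]
  turn -0.001 -> j6 0.97 OK 
  turn 3.141 -> j6 4.11 xx flip
```

Call:
move_arm([
  [0.052,0.519,0.03,0],
  [0.052,0.519,0.03,0],
  [0.052,0.519,0.03,0],
  [0.052,0.519,0.03,0],
  [0.052,0.519,0.03,0],
  [0.052,0.519,0.03,0],
  [0.052,0.519,0.03,0],
  [0.052,0.519,0.03,0],
  [0.052,0.519,0.03,0],
  [0.052,0.519,0.03,0],
  [0.052,0.519,0.057,0],
  [0.052,0.519,0.057,0],
], jaw=0.05)

```text
clock: 36.35
eef_pos: [591.8, -295.4, 96.2]
eef_rot: [-3.138, 0.005, 0.141]
wrist_force: [-0.7, 0.5, -1.4]
finger_gap: 50.0
finger_force: 0.0
```

Call:
move_arm([
  [0,0,0,0],
  [0,0,0,0],
  [0,0,0,0],
])

```text
clock: 36.65
eef_pos: [594.8, -291.2, 102.0]
eef_rot: [3.14, -0.001, 0.147]
wrist_force: [0.6, -0.0, 0.0]
finger_gap: 50.4
finger_force: 0.0
```

```bash
python3 -c "
from h import *
go([595.5,-288.4,34],.15)
c=cam('wrist'); cv2.imwrite('pics/w6.png',c['frame']); np.save('w6.npy',c); P=cloud(c)
s=P.reshape(-1,3); s=s[~np.isnan(s[:,2])]; k=s[(abs(s[:,0]-595)<30)&(abs(s[:,1]+288)<30)]
for a,b in((50,60),(27,34)): q=k[(k[:,2]>a)&(k[:,2]<b)]; print(len(q),((q.min(0)+q.max(0))/2).round(1),np.ptp(q,axis=0).round(1)) if len(q) else 0"
```

```text
shift mm [ 1.  -2.7 68. ] tilt [ 3.14044668e+00 -1.49904358e-03]
  turn -0.003 -> j6 0.97 OK 
  turn 3.138 -> j6 4.11 xx flip
727 [ 598.  -292.3   53.5] [21.2 21.3  6.9]
960 [ 597.8 -292.3   30.5] [38.1 37.6  6.9]
```

View pics/w6.png

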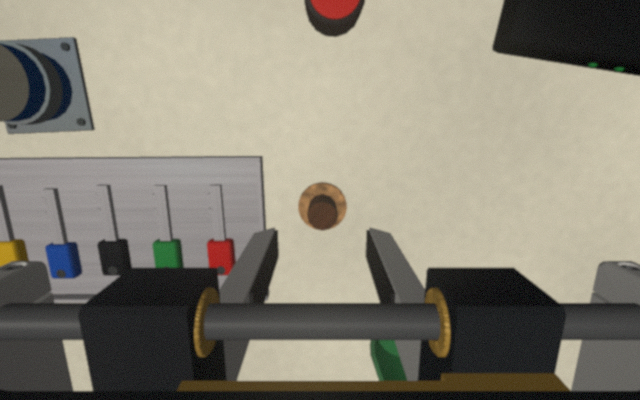

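The wrist view shows the stopper at (322,207), centred between the fingers. Red to blue lie straight in the tray.

Call:
move_arm([
  [0.003,0,0.03,0],
  [0.003,0,0.055,0],
  [0.003,0,0.067,0],
  [0.003,0,0.067,0],
  [0.003,0,0.067,0],
])

```text
clock: 37.2
eef_pos: [598.0, -291.5, 34.8]
eef_rot: [3.141, -0.001, 0.146]
wrist_force: [-0.4, -0.2, -0.4]
finger_gap: 49.6
finger_force: 0.0
```

Call:
move_arm([
  [0,0,0,0],
  [0,0,0,0],
  [0,0,0,0],
  [0,0,0,0],
  [0,0,0,0],
  [0,0,0,0],
], jaw=0.0, squeeze=20)

```text
clock: 37.8
eef_pos: [597.5, -291.5, 33.8]
eef_rot: [3.141, -0.0, 0.146]
wrist_force: [-0.9, 0.0, 3.5]
finger_gap: 22.0
finger_force: 20.0
```

Call:
move_arm([
  [0,0,-0.03,0],
  [0,0,-0.07,0],
  [0,0,-0.11,0],
  [0,0,-0.14,0],
  [0,0,-0.14,0],
  [0,0,-0.14,0],
])

```text
clock: 38.4
eef_pos: [597.3, -291.3, 173.3]
eef_rot: [3.142, -0.0, 0.146]
wrist_force: [-0.2, -0.0, -0.8]
finger_gap: 21.7
finger_force: 20.0
```

```bash
python3 -c "
from h import *
go([483,-384,175],.15)"
```

```text
shift mm [-126.6   75.1   -1.7] tilt [ 3.14152456e+00 -7.93044775e-05]
  turn -0.004 -> j6 0.75 OK 
  turn 3.137 -> j6 3.89 xx flip
```

Call:
move_arm([
  [-0.187,0.075,-0.01,0],
  [-0.187,0.075,-0.01,0],
  [-0.187,0.075,-0.01,0],
  [-0.187,0.075,-0.01,0],
  [-0.187,0.075,-0.01,0],
  [-0.187,0.075,-0.01,0],
  [-0.187,0.075,-0.01,0],
  [-0.187,0.075,-0.01,0],
  [-0.187,0.075,-0.01,0],
])

```text
clock: 39.3
eef_pos: [424.0, -392.0, 183.0]
eef_rot: [-3.141, 0.0, 0.147]
wrist_force: [-0.0, -0.3, 0.2]
finger_gap: 21.5
finger_force: 20.0
```

```bash
python3 - <<'E'
from h import *
c=cam('wrist'); cv2.imwrite('pics/w7.png',c['frame']); np.save('w7.npy',c); P=cloud(c)
s=P.reshape(-1,3); s=s[~np.isnan(s[:,2])]; k=s[(abs(s[:,0]-483)<40)&(abs(s[:,1]+384)<40)]
q=k[(k[:,2]>104)&(k[:,2]<114)]
if len(q): print(len(q),((q.min(0)+q.max(0))/2).round(1),np.ptp(q,axis=0).round(1),np.percentile(q,[2,98],axis=0).round(1))
print(tool()[0])
E
```

```text
791 [ 485.  -388.7  107.8] [36.6 36.6  7.2] [[ 467.8 -406.1  106.2]
 [ 502.4 -371.5  110.6]]
[ 423.91229227 -392.12106523  183.1124358 ]
```

View pics/w7.png

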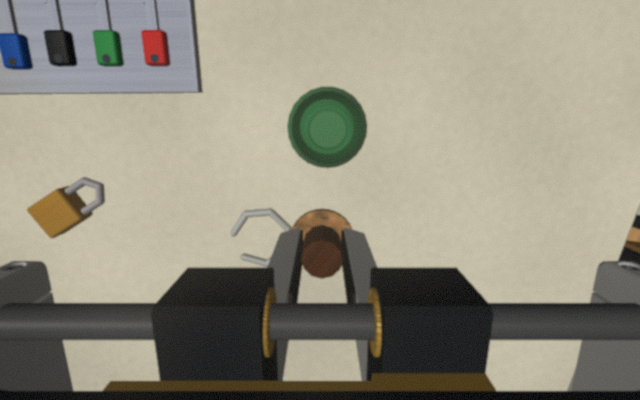

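Vase mouth at (327,126), held stopper upright at (322,250). I'll check the knob's measured offset from the TCP and the way to the mouth.

```bash
python3 - <<'E'
from h import *
c=np.load('w7.npy',allow_pickle=True).item(); P=cloud(c); v,u=np.mgrid[0:400,0:640]
for a,b in((201,209),(175,182)):
    s=(P[...,2]>a)&(P[...,2]<b)&(u>285)&(u<360)&(v<285); q=P[s]; print(len(q),np.percentile(q,[2,98],axis=0).round(1)) if s.sum() else print(0)
f=c['frame'].astype(int); m=(f[...,2]>f[...,0]+25)&(u>280)&(u<365)&(v<290); y,x=np.nonzero(m); print(x.min(),x.max(),y.min(),y.max(), rays(c,[[(x.min()+x.max())/2,y.min()]],179))
go([484.5,-388.3,175],.147)
E
```

```text
1563 [[ 415.4 -407.4  201.9]
 [ 436.4 -377.   207.9]]
921 [[ 428.3 -406.4  175.9]
 [ 442.9 -376.8  180.9]]
281 364 0 289 [[ 548.81777435 -375.25025972]]
shift mm [60.5  5.1  8.1] tilt [-3.14118517e+00  2.79930150e-04]
  turn -0.0 -> j6 0.75 OK 
  turn 3.141 -> j6 3.89 xx flip
```

Call:
move_arm([
  [0.03,0.002,0,0],
  [0.061,0.005,0.01,0],
  [0.061,0.005,0.02,0],
  [0.061,0.005,0.025,0],
  [0.061,0.005,0.025,0],
  [0.061,0.005,0.025,0],
  [0.061,0.005,0.025,0],
])

```text
clock: 40.05
eef_pos: [484.0, -389.1, 159.3]
eef_rot: [3.141, -0.001, 0.145]
wrist_force: [-0.2, -0.3, -1.3]
finger_gap: 21.4
finger_force: 20.0
```

```bash
python3 -c "
from h import *
go([484.7,-388.5,118],.147)"
```

```text
shift mm [ 0.7 -0.6 41.3] tilt [ 3.14077114e+00 -5.99049256e-04]
  turn -0.002 -> j6 0.75 OK 
  turn 3.14 -> j6 3.89 xx flip
```

Call:
move_arm([
  [0.001,-0.001,0.01,0],
  [0.001,-0.001,0.018,0],
  [0.001,-0.001,0.024,0],
  [0.001,-0.001,0.03,0],
  [0.001,-0.001,0.034,0],
  [0.001,-0.001,0.036,0],
  [0.001,-0.001,0.036,0],
])

```text
clock: 40.75
eef_pos: [485.1, -387.6, 122.2]
eef_rot: [-3.141, 0.0, 0.146]
wrist_force: [-0.5, -0.1, -0.6]
finger_gap: 21.8
finger_force: 20.0
```

Call:
move_arm([
  [0,0,0.002,0],
  [0,0,0.004,0],
  [0,0,0.005,0],
  [0,0,0.005,0],
  [0,0,0.006,0],
  [0,0,0.006,0],
])

```text
clock: 41.35
eef_pos: [485.3, -387.7, 117.6]
eef_rot: [3.141, -0.001, 0.146]
wrist_force: [-3.4, 3.1, 10.8]
finger_gap: 21.7
finger_force: 20.0
```

Contact at the expected seated height. Release and retreat upward.

Call:
move_arm([
  [0,0,0,0],
  [0,0,0,0],
  [0,0,0,0],
  [0,0,-0.02,0],
  [0,0,-0.05,0],
  [0,0,-0.09,0],
  [-0.04,0,-0.1,0],
  [-0.08,0,-0.1,0],
  [-0.08,0,-0.1,0],
  [-0.08,0,-0.1,0],
], jaw=0.05)

```text
clock: 42.35
eef_pos: [405.8, -399.5, 216.7]
eef_rot: [3.141, -0.0, 0.144]
wrist_force: [1.3, -0.2, 0.3]
finger_gap: 49.8
finger_force: 0.0
```

```bash
python3 - <<'E'
from h import *
c=cam('wrist'); cv2.imwrite('pics/w8.png',c['frame'][:300]); P=cloud(c)
s=P.reshape(-1,3); s=s[~np.isnan(s[:,2])]; k=s[(abs(s[:,0]-485)<40)&(abs(s[:,1]+388)<40)]
for a,b in((134,145),(110,120)):
    q=k[(k[:,2]>a)&(k[:,2]<b)]; print(len(q),np.percentile(q,[2,50,98],axis=0).round(1)) if len(q) else print(0)
d=cam('top'); T=cloud(d)[215:258,455:495].reshape(-1,3); print(np.nanmax(T[:,2]),np.nanmedian(T[(T[:,2]>130),2]))
np.save('w8.npy',c)
E
```

```text
679 [[ 475.9 -398.4  137.6]
 [ 485.5 -388.8  139.2]
 [ 494.9 -379.4  140.7]]
1099 [[ 467.9 -406.4  111.8]
 [ 484.6 -389.   113.4]
 [ 502.9 -371.5  114.8]]
145.565451965364 139.66531041115172
```

View pics/w8.png

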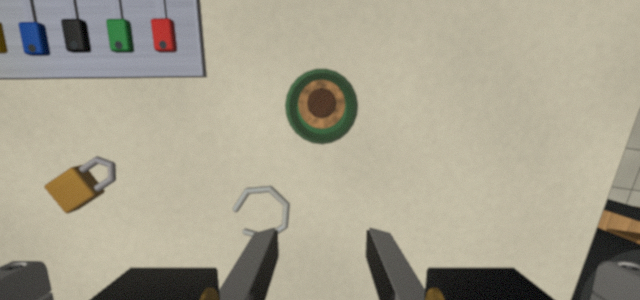

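The stopper sits centred on the mouth at (321,104), flange level at about 114 mm and knob top at about 140 mm: seated. Now the nozzle cap.

```bash
python3 -c "
from h import *
go([600,-64,250],.15)"
```

```text
shift mm [ 240.  -303.5  -33.6] tilt [-3.14142705e+00 -8.90363011e-05]
  turn -0.004 -> j6 1.31 OK 
  turn 3.138 -> j6 4.46 xx flip
```

Call:
move_arm([
  [0.02,-0.03,-0.034,0],
  [0.24,-0.304,-0.034,0],
  [0.24,-0.304,-0.034,0],
  [0.24,-0.304,-0.034,0],
  [0.24,-0.304,-0.034,0],
  [0.24,-0.304,-0.034,0],
  [0.24,-0.304,-0.034,0],
  [0.24,-0.304,-0.034,0],
  [0.24,-0.304,-0.034,0],
  [0.24,-0.304,-0.034,0],
  [0.24,-0.304,-0.034,0],
  [0.24,-0.304,-0.034,0],
], jaw=0.0)

```text
clock: 43.65
eef_pos: [599.1, -64.7, 250.5]
eef_rot: [3.142, -0.0, 0.144]
wrist_force: [-0.7, -1.0, 0.3]
finger_gap: 0.2
finger_force: 0.0
```

```bash
python3 - <<'E'
from h import *
c=cam('wrist'); P=cloud(c)
s=P.reshape(-1,3); s=s[~np.isnan(s[:,2])]; k=s[(abs(s[:,0]-652)<40)&(abs(s[:,1]+56)<40)]
q=k[(k[:,2]>175)&(k[:,2]<186)]; print(len(q),np.percentile(q,[2,50,98],axis=0).round(1))
go([652.5,-57,195],.15)
E
```

```text
1433 [[641.3 -72.4 177.4]
 [655.5 -58.3 179.3]
 [669.2 -44.2 180.8]]
shift mm [53.9  0.  55.6] tilt [ 3.14148310e+00 -1.02111189e-04]
  turn -0.006 -> j6 1.33 OK 
  turn 3.136 -> j6 4.48 xx flip
```

Call:
move_arm([
  [0.03,0,0,0],
  [0.056,0.001,0,0],
  [0.056,0.001,0.02,0],
  [0.056,0.001,0.045,0],
  [0.056,0.001,0.06,0],
  [0.056,0.001,0.06,0],
  [0.056,0.001,0.06,0],
])

```text
clock: 44.4
eef_pos: [655.1, -57.0, 191.5]
eef_rot: [3.141, -0.001, 0.145]
wrist_force: [0.3, -0.5, -0.3]
finger_gap: 0.6
finger_force: 0.0
```

```bash
python3 -c "
from h import *
go([655,-58,174],.15); print(tool()[0])"
```

```text
shift mm [-0.3  1.  17.5] tilt [ 3.14131501e+00 -9.92564349e-04]
  turn -0.005 -> j6 1.33 OK 
  turn 3.137 -> j6 4.47 xx flip
[655.12172817 -56.95196157 191.52561761]
```

Call:
move_arm([
  [0,0.001,0.008,0],
  [0,0.001,0.011,0],
  [0,0.001,0.013,0],
  [0,0.001,0.015,0],
  [0,0.001,0.017,0],
  [0,0.001,0.018,0],
  [0,0.001,0.018,0],
  [0,0.001,0.018,0],
])

```text
clock: 45.2
eef_pos: [655.4, -57.8, 174.3]
eef_rot: [3.141, -0.002, 0.145]
wrist_force: [-3.2, -0.9, 12.9]
finger_gap: 0.5
finger_force: 5.8
```

Call:
move_arm([
  [0,0,0.001,0],
  [0,0,0.002,0],
  [0,0,0.002,0],
  [0,0,0.002,0],
])

```text
clock: 45.6
eef_pos: [655.5, -57.8, 174.0]
eef_rot: [3.14, -0.003, 0.146]
wrist_force: [-9.9, -0.3, 23.3]
finger_gap: 0.5
finger_force: 11.8
```

Call:
move_arm([
  [0,0,-0.004,0],
  [0,0,-0.01,0],
  [0,0,-0.03,0],
  [0,0,-0.07,0],
  [-0.04,0,-0.1,0],
  [-0.09,0,-0.1,0],
  [-0.14,0,-0.1,0],
  [-0.19,0,-0.1,0],
  [-0.2,0,-0.1,0],
  [-0.2,0,-0.1,0],
])

```text
clock: 46.6
eef_pos: [456.7, -86.7, 271.4]
eef_rot: [3.141, -0.002, 0.145]
wrist_force: [-0.5, -0.2, 0.4]
finger_gap: 0.4
finger_force: 0.0
```

Call:
move_arm([
  [0,-0.05,0,0],
  [0,-0.1,0,0],
  [0,-0.15,0,0],
  [0,-0.2,0,0],
  [0,-0.25,0,0],
  [0,-0.25,0,0],
  [0,-0.25,0,0],
  [0,-0.25,0,0],
])

```text
clock: 47.4
eef_pos: [421.7, 160.5, 270.2]
eef_rot: [3.141, 0.001, 0.145]
wrist_force: [-0.0, -1.1, 0.3]
finger_gap: 0.3
finger_force: 0.0
```

```bash
python3 - <<'E'
from h import *
c=cam("top"); f=c["frame"]; cv2.imwrite('pics/t4.png',cv2.resize(f[60:310,170:520],None,fx=2.2,fy=2.2)); P=cloud(c)
for nm,(u,v,r),t in (("can",(353,168,16),165),("vase",(475,236,20),130)):
    w=P[v-r:v+r+1,u-r:u+r+1].reshape(-1,3); s=w[w[:,2]>t]; print(nm,len(s),((s.min(0)+s.max(0))/2).round(1),np.median(s[:,2]).round(1))
E
```

```text
can 137 [651.1 -54.2 176.2] 179.7
vase 67 [ 483.8 -384.8  138.3] 139.6
```

View pics/t4.png

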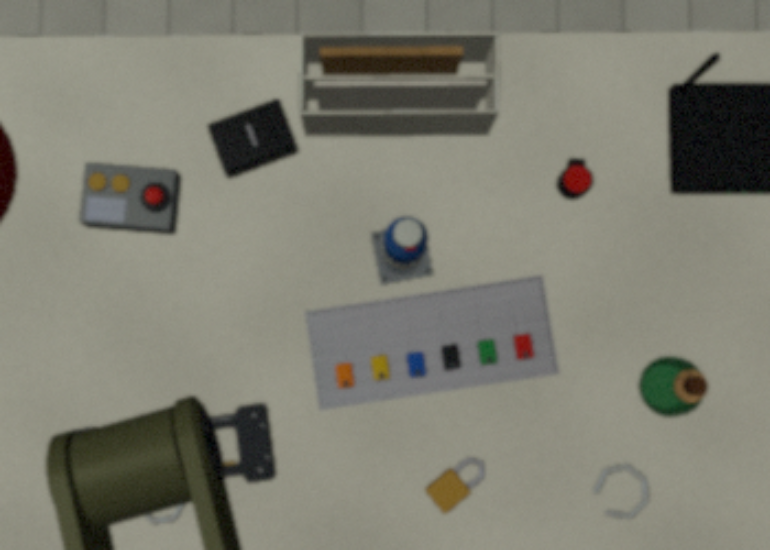

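All six keys are in the row (crop rows 345–375), the vase is stoppered at (685,386), the cap is back up at 180 mm, and the bystanders are unmoved. Handing in.

```bash
python3 -c "
from h import *
print(manip.sign_off())"
```

```text
the job is handed in; nothing more can be done
None
```

I handed the job in at about 47 s: all six keys lie flat across the tray with blades towards the can, the stopper is fully home in the vase, and after that the nozzle cap was pressed to its stop and sprang back up. No verdict was returned.

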